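# Check a toy figure under the loupe at focal height

## Robot

A 6-joint arm with a two-finger parallel gripper is mounted at the origin on the work surface. World frame = base frame: x ahead of the robot, y to its left, z up, the work surface at z = 0. Lengths are in mm, angles in rad, forces in N, time in s.
With the tool pointing down it reaches from about 350 to 975 mm from the base axis. Payload 7.1 kg.
Tool frame: the origin (TCP) lies at the very end of the fingers, on their centre line; the grasp point (between the pads) lies 19 mm behind it; z points along the fingers, y is the line along which they close (so a half turn about z gives the same grasp; the last joint's range is limited). The gripper opens to 88 mm and grips with 3 to 60 N. Pads are 20 mm wide; open, the fingers measure 115 mm over their backs; the gripper's body (75 mm by 178 mm) begins 61 mm behind the grasp point.
Start: joints at [-0.019, 0.423, 1.63, -0, 1.089, -0.019], TCP at [624.984, 0.026, 222.675] pointing down, gripper open.
Joint ranges: [-3, 3], [-0.9, 2.11], [0.09, 2.58], [-1.31, 4.45], [0.11, 2.69], [-2.54, 2.54]. Speed limits (rad/s): [2.39, 2.39, 3.01, 3.14, 3.14, 3.14].

## Interface

Orientations are given as a rotation vector (axis times angle).
In Python, from workcell import get_obs, get_image, job, models gives the robot as it stands.
- The arm moves only by the tool jog_arm, never from a script. Its argument "increments" is one flat list of numbers, 7 for each row, row after row: the turn, a rotation vector about the tool's x, y, z in degrees, then the shift along the tool's x, y, z in mm, then the opening in per cent of the stroke, from 0 (shut) to 100 (fully open). A call has 1 to 12 rows; each row shifts and turns the commanded pose from where the row before left it, along the tool's axes as they then stand; what a row does not reach is not made up. A row lasts 1/8 s, in which the tool goes at most 62.5 mm and 10.7 degrees, less where a joint would pass 70% of its speed; a pose out of reach is approached as far as the arm can. A call is refused whole if a number of a shift passes 62.5 or a number of a turn 10.7, either way. A call with a gripper value outside its range is refused whole. The fingers move at their own pace and stop on an object; the grip force is fixed at half the most. Time passes only in rows, so rows that do not move let the fingers close. It gives the time, the measured TCP pose, the force, the opening and the grip force at its end, in the units of the state.
- get_obs(): the state, without advancing time (a new reading comes with each control period).
- get_image(name): name is "scene" or "side" or "wrist"; returns a dict with "pixels" (400x640x3 uint8, blue, green, red), "depth" (400x640 float32, mm along the optical axis (not along the pixel's ray), 0 where there is no reading), "fx", "fy", "cx", "cy" (pixels), "cam_to_world" (4x4, takes a point from camera to world coordinates); the wrist camera has in their place "tool_from_camera" (4x4, takes a point from camera to tool coordinates, whose origin is the TCP and whose axes are the flange's). Camera axes: x right, y up, looking along -z (the intrinsics and any distortion apply to the point x, -y, -z); pixel columns grow to the right and rows downward; lengths in mm; the calibration is good to about 2 mm. The wrist camera is an equidistant fisheye: a pixel r from the principal point sees the ray r / f radians off the axis. A picture is of the moment at which its call begins: read the wrist's pose just before it.
- job.close_job(): hands the job in; it is judged then, once.
Trained networks look in the newest picture that a camera, given by its name, has taken for a name from the list of things; names that differ only in an ending like _2 or _b are one class to them, and where a whole thing is asked for, a point or a joint stands for the part that bears it (a point fixed in the world has none). Each returns a list of dicts, best first, with "p" (0 to 1); they miss things now and then, are a little off and sometimes report something else, mostly with a low value. They report only what shows in the picture. A call takes as long as a camera call. They do not tell look-alikes from the thing itself.
- models.look_for(target, camera): "centre" ([x, y, z] in mm, in world coordinates, good to about 4 mm: the middle of the surface that is visible of it).
- models.regions_of(target, camera): "region" (400x640 bool, what is visible of it).
The state is a dict: "t": time; "qpos": joint angles; "qvel": joint speeds; "joint_torque": joint torques, N m; "ee_pos": TCP position; "orientation": TCP orientation; "ft_force": force on the tool from outside, world axes, zero at the start; "moment": the same for the moment, N m; "width": finger opening in mm; "grasp_force": force on a finger pad.
Only numpy, scipy, OpenCV 4.12 (cv2) and the standard library are available. Lean on these libraries where they do the work, as an engineer would, in place of code of your own. Each camera call takes 0.05 s, during which the arm holds its last target. There are 200 camera calls.

## Task

One of the painted toy figures has toppled onto its back: stand it upright in the middle of the inspection stand and let go of it. Then take the loupe and hold it level over the figure, its lens centred above the figure's head and at the height of the stand's pointer, and finish like that, holding the loupe still in the air so that it touches neither the figure nor the stand. Leave the pointer and everything else on the bench as they are.

Things in the scene. Friction and masses are not known exactly. Their poses are not given: they have to be found in the camera images.
- figure: The toppled seated toy figure, wood, 50-80 g: starts flat on its back, head roughly away from the robot. Origin: centre of the seat's underside (22 mm above the bench while lying); z to the head, x to its front. 88 mm tall: seat block 44x44x18; torso 26x26 from z 18 to 62 mm, centred at x -9, rear flush with the block; lap and arms no wider than the torso; head 26 mm across.
- figure_head (a point): Top of the toppled figure's head: x = -9 mm, z = 88 mm in the figure's frame.
- stand: Fixed inspection stand: wooden board 12 mm thick (x -55 to 140, y -50 to 50 mm) with a metal disc, 68 mm across, inlaid flush, and a steel post (10 mm thick, top 192 mm above the bench) 125 mm from the disc's centre along +x, on the side away from the robot. Origin: on the bench below the disc's centre; z up.
- stand_mid (a point): Centre of the inlaid disc, on the board's top (12 mm above the bench): the middle of the stand, where the figure is to stand.
- pointer (a joint): Height setting of the pointer that slides stiffly on the post, m: at 0 the pointer is 128 mm above the bench, at 0.04 it is 168 mm. It marks the focal height and is not to be moved.
- pointer_tip (a point): Tip of the pointer, a dark level pin reaching from a metal collar (20 mm across) on the post towards the middle of the stand, ending 55 mm (measured level) from the disc's centre. The lens belongs at the height of this tip.
- loupe: Loupe, about 90 g: clear lens in a dark metal ring (68 mm across, 12 mm thick), straight dark wooden handle (16 wide, 18 mm high, from 42 to 132 mm from the lens centre). Starts flat on the bench, underside of ring and handle level, handle roughly towards the robot. Origin: lens centre at the underside; z up, normal to the lens; handle along -x.
- loupe_lens (a point): Centre of the lens, halfway through the ring's thickness (6 mm above its underside).
- loupe_grip (a point): A good place to grip the handle: its centre line, 82 mm from the lens centre along -x, 9 mm above the underside.
- figure_a: One of three figures of the same make (88 mm tall, seat 44 x 44 mm) already standing at the far side of the bench; origin under its seat: leave alone.
- figure_b: Standing figure, same as figure_a: leave alone.
- figure_c: Standing figure, same as figure_a: leave alone.
- tin: Paint tin, 84 mm across, 100 mm tall, at the far side; origin under its centre: leave alone.
- dish: Small white dish, 56 mm across, 18 mm high, on the near left; origin under its centre: leave alone.
- tin_lid: Metal tin lid lying flat, 76 mm across, 8 mm high, on the near right; origin under its centre: leave alone.
- brush: Paint brush, about 170 mm long, lying at the far left: leave alone.
Things that resemble listed ones, but are neither listed nor needed, are in the scene too. Several things look just like the loupe: the one meant starts farthest to the robot's left.

How it is judged (in metres and radians):
On the way, in this order (a step that is already met when the one before it is completed fails the run):
1. the toppled figure stands upright in the middle of the stand, let go, with the loupe not yet lifted (angle between figure's own z axis and vertical below 0.12 rad and horizontal distance between figure and stand_mid below 0.02 m and z of figure in the frame of stand_mid between -0.004 and 0.004 m and contact force between figure and stand above 0.1 N and contact force between figure and the arm below 0.05 N and contact force between figure and the fingers below 0.05 N and linear speed of figure below 0.02 m/s and height (world z) of loupe below 0.03 m), for 0.3 s.
2. the loupe is held in the fingers, clear of the bench (contact force between loupe and the fingers above 1 N and height (world z) of loupe_lens above 0.06 m), for 0.2 s.
At the end, for the whole second after the job is handed in: Figure upright (7 deg) on the stand, seat within 20 mm of the disc's centre, untouched; loupe held still in the fingers, touching neither figure nor stand, level (7 deg), lens centre within 12 mm sideways of the head top and 7 mm of the pointer's height (angle between figure's own z axis and vertical below 0.12 rad and horizontal distance between figure and stand_mid below 0.02 m and z of figure in the frame of stand_mid between -0.004 and 0.004 m and contact force between figure and stand above 0.1 N and contact force between figure and the arm below 0.05 N and contact force between figure and the fingers below 0.05 N and linear speed of each of figure, loupe below 0.02 m/s and z of loupe_lens in the frame of pointer_tip between -0.007 and 0.007 m and horizontal distance between loupe_lens and figure_head below 0.012 m and angle between loupe's own z axis and vertical below 0.13 rad and contact force between loupe and the fingers above 1 N and contact force between loupe and figure below 0.05 N and contact force between loupe and stand below 0.05 N and angular speed of loupe below 0.2 rad/s); the arm keeps its last pose, push and grip.
It fails at once if a bystander (other figures, tin, dish, tin lid, brush) is shifted by more than 30 mm or knocked over (distance of any of figure_a, figure_b, figure_c, tin, dish, tin_lid, brush from where it was at the start of the episode above 0.03 m or angle between any of figure_a, figure_b, figure_c, tin's own z axis and vertical above 0.4 rad).
It fails at once if the pointer is moved by more than 5 mm (distance of pointer_tip from where it was at the start of the episode above 0.005 m).
It also fails if it takes over 69 s, if anything falls off the work surface, if the arm or the gripper's body presses on something with over 40 N, if the wrist force passes 120 N, or if a joint passes its speed limit or range.

## Working session

There is one attempt and no reset: what is moved stays moved. The work goes in short steps, Python scripts to look and compute and a tool call to move; the robot and the scene stay as the last step left them, time stands still between calls to the robot, and variables do not carry over. Pictures are saved under pics/ and viewed, at most 10 in all, crops included, and the job is handed in when it is done.

Besides the shell and the picture viewer there is one more tool, called by a JSON object that holds its "fn" and its "kwargs", one argument or row to a line. jog_arm: Moves the arm, as the interface text tells. Its arguments: {"type":"object","properties":{"increments":{"type":"array"}},"required":["increments"]}

```bash
ls; mkdir -p pics
cat > h.py <<'E'
import numpy as np, cv2
from scipy.spatial.transform import Rotation as R
from workcell import get_obs, get_image, job, models
def cloud(im):
    d=im["depth"].astype(float); v,u=np.mgrid[:400,:640]
    p=np.stack([(u-im["cx"])/im["fx"]*d,-(v-im["cy"])/im["fy"]*d,-d],-1)
    T=np.array(im["cam_to_world"]); w=p@T[:3,:3].T+T[:3,3]; w[d==0]=np.nan
    return w
E
python3 - <<'E'
from h import *
o=get_obs();print(o)
for c in("scene","side"):
    im=get_image(c);cv2.imwrite(f"pics/{c}.png",im["pixels"]);np.save(f"{c}.npy",cloud(im)); print(im["cam_to_world"],im["fx"])
    for t in("figure","loupe","stand","pointer","stand_mid","pointer_tip","figure_head","loupe_grip","loupe_lens"):
        try: print(c,t,[(np.round(r["centre"]).tolist(),round(r["p"],2)) for r in models.look_for(t,c)])
        except Exception as e: print(c,t,e)
E
```

```text
pics
{'t': 0.0, 'qpos': array([-1.90193197e-02,  4.23855076e-01,  1.63066630e+00, -4.68467552e-06,
        1.08862640e+00, -1.89887868e-02]), 'qvel': array([ 0.00121208, -0.00034678, -0.00127191,  0.00053432, -0.00012724,
       -0.00143125]), 'joint_torque': array([ 1.28069914e-03, -5.44622147e+01, -2.73670936e+01,  6.42951974e-02,
        2.27214623e-02, -1.51321510e-04]), 'ee_pos': array([6.24445217e+02, 2.29117620e-02, 2.21902132e+02]), 'orientation': array([-2.22068247e+00, -2.22061950e+00,  1.69826138e-03]), 'ft_force': array([-0.87235571,  0.35726275, -0.03972861]), 'moment': array([-0.05923842, -0.0271421 , -0.05151146]), 'grasp_force': 0.0, 'width': 87.69367652039205}
[[-5.57930521e-01 -6.27717529e-01  5.42848264e-01  1.05753582e+03]
 [ 8.29883951e-01 -4.23966901e-01  3.62690908e-01  3.32895789e+02]
 [ 2.48225542e-03  6.52857389e-01  7.57476777e-01  8.10924415e+02]
 [ 0.00000000e+00  0.00000000e+00  0.00000000e+00  1.00000000e+00]] 387.0647697168942
scene figure [([795.0, 113.0, 37.0], 0.97), ([570.0, -268.0, 30.0], 0.88), ([800.0, -45.0, 40.0], 0.61), ([773.0, 30.0, 38.0], 
[... 713 characters left out ...]
848e+02]
 [ 0.00000000e+00  0.00000000e+00  0.00000000e+00  1.00000000e+00]] 482.1135385440805
side figure [([756.0, 30.0, 38.0], 0.96), ([784.0, 116.0, 30.0], 0.95), ([790.0, -44.0, 45.0], 0.75), ([565.0, -270.0, 24.0], 0.71)]
side loupe [([501.0, 287.0, 10.0], 0.61), ([327.0, 2.0, 6.0], 0.58)]
side stand [([618.0, 55.0, 9.0], 0.92)]
side pointer [([669.0, 63.0, 134.0], 0.57), ([566.0, -269.0, 28.0], 0.41)]
side stand_mid [([611.0, 53.0, 9.0], 0.82), ([776.0, -128.0, 76.0], 0.64)]
side pointer_tip []
side figure_head [([567.0, -271.0, 22.0], 0.8)]
side loupe_grip [([499.0, 281.0, 8.0], 0.66), ([327.0, 8.0, 8.0], 0.62)]
side loupe_lens [([498.0, 282.0, 4.0], 0.77), ([325.0, 5.0, 9.0], 0.72)]
```

View pics/scene.png

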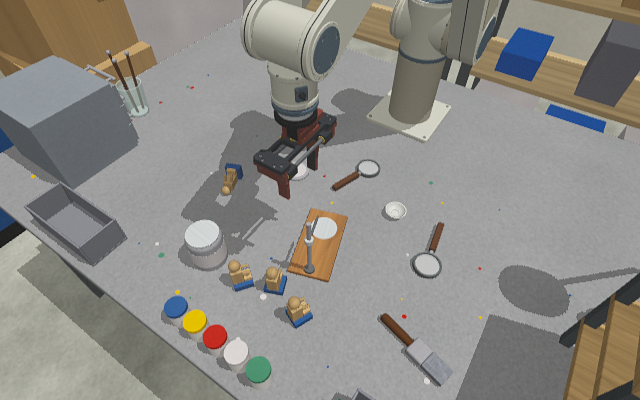

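View pics/side.png

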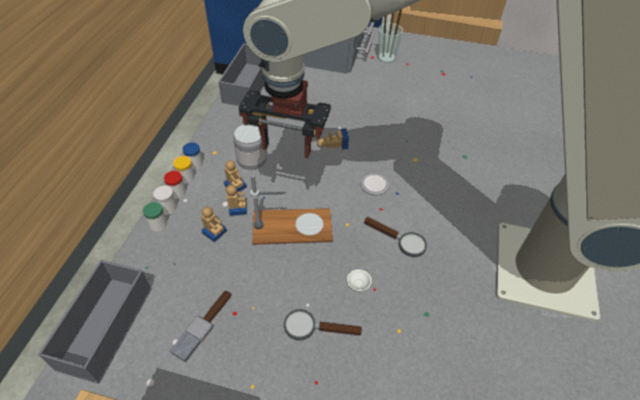

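The toppled figure is at scene (232,178) / side (333,138). The stand disc is at scene (322,228) / side (309,224). The leftmost loupe has its lens at scene (427,264) / side (299,324) and its handle towards the robot.

Run:
```python
from h import *
for c in("scene","side"):
    w=np.load(f"{c}.npy");px=cv2.imread(f"pics/{c}.png");hsv=cv2.cvtColor(px,cv2.COLOR_BGR2HSV).astype(int)
    def near(x,y,r): return (np.hypot(w[...,0]-x,w[...,1]-y)<r)
    print(c,"bench z",np.nanmedian(w[near(450,100,60)][:,2]))
    # figure
    m=near(567,-270,80)&(w[...,2]>8); p=w[m]; 
    q=(p[:,:2]).astype(np.float32); print("fig n",len(p),"rect",cv2.minAreaRect(q),"zmax",np.percentile(p[:,2],98))
    blue=m&(hsv[...,0]>100)&(hsv[...,0]<130)&(hsv[...,1]>100); print("blue",w[blue].mean(0),"nonblue",w[m&~blue].mean(0), cv2.minAreaRect(w[blue][:,:2].astype(np.float32)))
    # stand board
    m=near(650,55,130)&(w[...,2]>7)&(w[...,2]<18); print("board",m.sum(),cv2.minAreaRect(w[m][:,:2].astype(np.float32)),np.median(w[m][:,2]))
    dm=m&(hsv[...,1]<50)&near(615,53,55); print("disc",dm.sum(),cv2.minEnclosingCircle(w[dm][:,:2].astype(np.float32)),np.median(w[dm],0))
    m=near(650,55,130)&(w[...,2]>60)
    for z in range(60,200,10):
        k=m&(w[...,2]>=z)&(w[...,2]<z+10)&near(680,58,90)
        if k.any(): print(z,k.sum(),w[k].mean(0).round(),w[k].min(0).round(),w[k].max(0).round())
    # loupe
    m=near(508,282,110)&(w[...,2]>4)&(w[...,2]<25); br=m&(hsv[...,0]<20)&(hsv[...,1]>90)
    print("loupe",m.sum(),cv2.minAreaRect(w[m][:,:2].astype(np.float32)),"handle",br.sum(),w[br].mean(0),cv2.minAreaRect(w[br][:,:2].astype(np.float32)))
```

```text
scene bench z 1.911738479833275
fig n 424 rect ((579.3023071289062, -280.0416259765625), (90.73246765136719, 43.76737976074219), 17.845186233520508) zmax 47.74435274771335
blue [ 547.64556886 -281.47001922   37.47089008] nonblue [ 581.85688778 -274.29147026   29.65975551] ((549.9627685546875, -288.6543884277344), (16.65715217590332, 43.571495056152344), 25.442655563354492)
board 2197 ((644.352783203125, 48.47135543823242), (245.3725128173828, 109.70989990234375), 14.248429298400879) 13.70864196378966
disc 177 ((577.7103271484375, 35.406612396240234), 27.794206619262695) [580.45699799  34.85875586  14.27335404]
60 27 [732.  44.  64.] [682.  27.  61.] [767.  68.  70.]
70 19 [709.  55.  76.] [680.  30.  71.] [765.  69.  80.]
80 39 [737.  39.  86.] [680.  18.  80.] [766.  68.  90.]
90 11 [694.  61.  95.] [684.  26.  90.] [762.  67. 100.]
100 11 [687.  65. 106.] [684.  61. 101.] [689.  68. 109.]
110 8 [687.  65. 115.] [685.  62. 112.] [688.  68. 117.]
120 7 [689.  66. 128.] [684.  56. 127.] [692.  73. 130.]
130 86 [663.  58. 136.] [617.  42. 130.] [694.  73. 140.]
140 37 [685.  64. 142.] 
[... 1574 characters left out ...]
75.  69. 127.] [688.  75. 130.]
130 113 [659.  60. 135.] [618.  44. 130.] [692.  76. 140.]
140 18 [683.  67. 143.] [674.  57. 140.] [691.  74. 150.]
150 12 [682.  68. 154.] [678.  66. 150.] [686.  70. 159.]
160 19 [682.  68. 165.] [677.  61. 160.] [687.  71. 170.]
170 11 [682.  68. 176.] [678.  64. 171.] [686.  71. 178.]
180 13 [682.  69. 185.] [678.  65. 181.] [688.  72. 189.]
190 15 [683.  66. 192.] [678.  60. 190.] [688.  70. 194.]
loupe 1240 ((505.148193359375, 282.8001708984375), (214.1042022705078, 194.87515258789062), 9.539315223693848) handle 254 [433.96475793 279.04499228  17.51034946] ((434.02850341796875, 278.08056640625), (71.9225082397461, 15.452569961547852), 7.280827045440674)
```

{"fn": "jog_arm", "kwargs": {
  "increments": [0, 0, 0, -55, -10, 0, 100, 0, 0, 0, -55, -10, 0, 100, 0, 0, 0, -55, -10, 0, 100, 0, 0, 0, -55, -10, 0, 100, 0, 0, 0, -55, -10, 0, 100, 0, 0, 10.5, 0, 0, 0, 100, 0, 0, 10.5, 0, 0, 0, 100, 0, 0, 10.5, 0, 0, 0, 100, 0, 0, 10.5, 0, 0, 0, 100, 0, 0, 10.5, 0, 0, 0, 100, 0, 0, 10.5, 0, 0, 0, 100, 0, 0, 10.5, 0, 0, 0, 100]
}}

```text
t: 2.5
ee_pos: [575.0, -275.0, 222.6]
orientation: [-3.11, -0.441, 0.0]
ft_force: [-0.1, 0.2, -0.1]
width: 87.9
grasp_force: 0.0
```

```bash
cat >> h.py <<'E'
def wcloud(im,o):
    "world cloud from wrist fisheye (equidistant); depth along optical axis"
    d=im["depth"].astype(float); v,u=np.mgrid[:400,:640]
    a=(u-im["cx"])/im["fx"]; b=(v-im["cy"])/im["fy"]; th=np.hypot(a,b)
    s=np.where(th>1e-9,np.tan(np.minimum(th,1.5))/np.maximum(th,1e-9),1)
    p=np.stack([a*s*d,-b*s*d,-d],-1); T=np.array(im["tool_from_camera"]); p=p@T[:3,:3].T+T[:3,3]
    w=p@R.from_rotvec(o["orientation"]).as_matrix().T+o["ee_pos"]; w[d==0]=np.nan
    return w
def snap(name):
    o=get_obs(); im=get_image("wrist"); cv2.imwrite(f"pics/{name}.png",im["pixels"]); w=wcloud(im,o); np.save(f"{name}.npy",w); return o,im,w
E
python3 - <<'E'
from h import *
o,im,w=snap("w1"); print(o["t"],o["qpos"],o["ee_pos"],o["orientation"],im["fx"],im["cx"],im["cy"],np.array(im["tool_from_camera"]).round(3))
hsv=cv2.cvtColor(im["pixels"],cv2.COLOR_BGR2HSV).astype(int)
near=np.hypot(w[...,0]-567,w[...,1]+272)<90
print("bench",np.nanmedian(w[near&(w[...,2]<8)][:,2]))
m=near&(w[...,2]>12);p=w[m];print(m.sum(),p.min(0),p.max(0),cv2.minAreaRect(p[:,:2].astype(np.float32)))
b=m&(hsv[...,0]>100)&(hsv[...,0]<130)&(hsv[...,1]>100);print("blue",b.sum(),np.median(w[b],0),cv2.minAreaRect(w[b][:,:2].astype(np.float32)),"non",w[m&~b].mean(0),cv2.minAreaRect(w[m&~b][:,:2].astype(np.float32)))
try:
  for t in("figure","figure_head"):print(t,models.look_for(t,"wrist"))
except Exception as e:print(e)
for c in("scene","side"):
    w=np.load(f"{c}.npy");px=cv2.imread(f"pics/{c}.png");hsv=cv2.cvtColor(px,cv2.COLOR_BGR2HSV).astype(int)
    m=(np.hypot(w[...,0]-566,w[...,1]-27)<70)&(w[...,2]>8)&(w[...,2]<20)&(hsv[...,1]<60)&(hsv[...,2]>140)
    print(c,"disc",m.sum(),cv2.minEnclosingCircle(w[m][:,:2].astype(np.float32)),np.median(w[m],0))
E
```

```text
2.5 [-4.64756225e-01  4.41199536e-01  1.60106530e+00  2.82726187e-05
  1.09936869e+00  8.24083782e-01] [ 574.9884894  -274.97077246  222.64947674] [-3.11038429e+00 -4.41404178e-01  3.02418106e-05] 309.70691628693146 320.2307395308955 199.28671941455352 [[-1.00000e-03  9.53000e-01  3.03000e-01  8.32730e+01]
 [ 1.00000e+00  1.00000e-03 -0.00000e+00  3.99000e-01]
 [-1.00000e-03  3.03000e-01 -9.53000e-01 -1.62626e+02]
 [ 0.00000e+00  0.00000e+00  0.00000e+00  1.00000e+00]]
bench 0.5643683659624514
57566 [ 532.31505709 -355.48859727   12.02885507] [ 628.09122031 -183.00134537  347.73997734] ((576.8941650390625, -272.11834716796875), (88.04536437988281, 170.98129272460938), 25.72099494934082)
blue 1806 [ 586.51882233 -283.1242803   321.68575087] ((571.37890625, -274.4704895019531), (74.5085220336914, 163.66151428222656), 15.917089462280273) non [ 595.30678584 -266.90471729  316.31784387] ((576.8941650390625, -272.11834716796875), (88.04536437988281, 170.98129272460938), 25.72099494934082)
figure [{'centre': [572.4, -272.2, 32.0], 'p': 0.89}, {'centre': [735.9, 10.6, 15.8], 'p': 0.7}, {'centre': [623.0, 42.9, 12.2], 'p': 0.24}]
figure_head [{'centre': [571.1, -279.6, 32.9], 'p': 0.92}]
scene disc 428 ((565.2408447265625, 34.832237243652344), 63.291358947753906) [563.73194228  27.70013913  14.29192252]
side disc 481 ((563.36328125, 25.08088493347168), 36.368534088134766) [563.89697867  25.63183482  12.99116801]
```

Run:
```python
from h import *
o=get_obs();print(R.from_rotvec(o["orientation"]).as_matrix().round(3))
w=np.load("w1.npy");px=cv2.imread("pics/w1.png");hsv=cv2.cvtColor(px,cv2.COLOR_BGR2HSV).astype(int)
near=np.hypot(w[...,0]-575,w[...,1]+272)<70
for lo,hi in((8,60),(38,60),(18,34)):
    m=near&(w[...,2]>lo)&(w[...,2]<hi);p=w[m]
    print(lo,m.sum(),cv2.minAreaRect(p[:,:2].astype(np.float32)),p.mean(0),np.percentile(p[:,2],[5,50,95]))
m=near&(w[...,2]>8)&(w[...,2]<60)
b=m&(hsv[...,0]>100)&(hsv[...,0]<130)&(hsv[...,1]>100)
print("blue",cv2.minAreaRect(w[b][:,:2].astype(np.float32)),np.percentile(w[b],[2,50,98],axis=0))
# torso profile in figure-axis frame
p=w[m&~b]; 
for yaw in (12,15,18,21):
    h=np.array([np.cos(np.radians(yaw)),np.sin(np.radians(yaw))]);l=np.array([-h[1],h[0]])
    q=np.c_[p[:,:2]@h,p[:,:2]@l,p[:,2]]
    s0=np.percentile(w[b][:,:2]@h,1)
    print(yaw,s0,w[b][:,:2].mean(0)@l,[(k,np.percentile(q[abs(q[:,0]-s0-k)<5][:,1],[2,98]).round(1).tolist(),np.percentile(q[abs(q[:,0]-s0-k)<5][:,2],95).round()) for k in(30,40,50,60,70,80)])
```

```text
[[ 0.958  0.287 -0.   ]
 [ 0.287 -0.958  0.   ]
 [-0.    -0.    -1.   ]]
8 1953 ((579.9490356445312, -278.5317687988281), (87.68224334716797, 44.200836181640625), 19.03614616394043) [ 573.58744354 -279.60974673   33.81467858] [18.76090849 31.78579627 45.3206234 ]
38 898 ((563.029541015625, -284.461669921875), (51.8255729675293, 43.8753662109375), 19.03614616394043) [ 554.99469649 -287.10167146   43.993373  ] [41.09686426 44.2745128  45.61877129]
18 927 ((587.1864013671875, -274.5718688964844), (70.17772674560547, 44.18107223510742), 21.378894805908203) [ 590.25830793 -272.83290243   25.35705908] [19.84035423 25.85122128 30.18012431]
blue ((547.9969482421875, -289.8784484863281), (18.284452438354492, 42.582130432128906), 21.61418342590332) [[ 535.63089173 -309.25008539   16.94595332]
 [ 548.64263068 -290.19724303   44.40614672]
 [ 562.65937408 -269.24755678   45.9244888 ]]
12 465.4866276547827 -397.48400599454294 [(30, [-407.0, -381.2], np.float64(45.0)), (40, [-404.6, -379.4], np.float64(28.0)), (50, [-402.9, -377.7], np.float64(44.0)), (60, [-401.6, -377.0], np.float64(28.0)), (70, 
[... 257 characters left out ...]
5, -403.8], np.float64(28.0)), (70, [-426.0, -402.2], np.float64(27.0)), (80, [-426.0, -402.6], np.float64(26.0))]
18 422.68977559592594 -445.12174708640725 [(30, [-456.1, -430.9], np.float64(45.0)), (40, [-455.0, -430.0], np.float64(42.0)), (50, [-454.5, -429.8], np.float64(44.0)), (60, [-454.2, -429.6], np.float64(28.0)), (70, [-452.6, -428.9], np.float64(27.0)), (80, [-452.3, -429.3], np.float64(26.0))]
21 399.214632036058 -467.142396547076 [(30, [-479.1, -454.0], np.float64(45.0)), (40, [-478.4, -453.6], np.float64(43.0)), (50, [-478.6, -454.6], np.float64(44.0)), (60, [-478.8, -454.1], np.float64(28.0)), (70, [-478.9, -454.3], np.float64(27.0)), (80, [-477.0, -454.8], np.float64(26.0))]
```

View pics/w1.png

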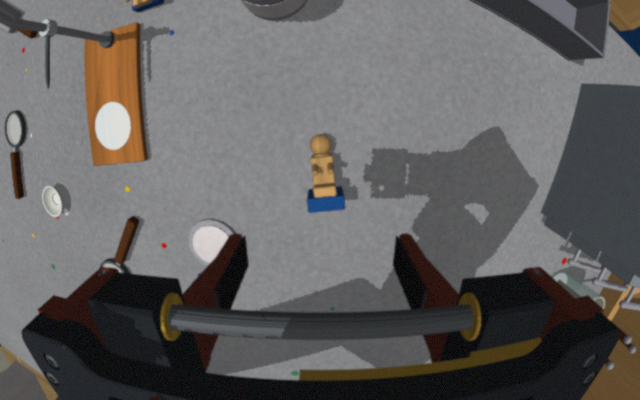

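Wrist picture: the figure is at (322,170), with the head at (320,143) and the blue seat at (325,201), so its yaw is about 20.5°. I'll grasp the torso with the tool tilted 45° back and set it down with the tool tilted 45° from the near-right side.

```bash
cat >> h.py <<'E'
def tool(heading,tilt,flip=1):
    "R with tool z tilted from down by tilt (deg) towards heading yaw (deg); tool y horizontal"
    a,b=np.radians([heading,tilt]); d=np.array([np.cos(a),np.sin(a),0])
    z=d*np.sin(b)-np.array([0,0,np.cos(b)]); y=flip*np.array([d[1],-d[0],0]); return R.from_matrix(np.c_[np.cross(y,z),y,z])
def plan(segs,start=None):
    "segs: (pos,R,rows,opening)"
    if start is None: o=get_obs(); start=(o["ee_pos"],R.from_rotvec(o["orientation"]))
    p,r=np.array(start[0],float),start[1]; out=[]
    for P,Q,n,g in segs:
        for k in range(n,0,-1):
            rv=(r.inv()*Q).as_rotvec(degrees=True)/k
            s=r.inv().apply(np.array(P)-p)/k
            rv,s=rv.round(1),s.round(1)
            if max(abs(rv).max()/10.7,np.linalg.norm(s)/62.5,np.linalg.norm(rv)/10.7)>1: print("TOO FAST",rv,s)
            p=p+r.apply(s); r=r*R.from_rotvec(rv,degrees=True); out+=[*rv,*s,g]
    print(len(out)//7,"rows",[float(x)+0. if x%1 else int(x) for x in out]); print("end",p.round(1)); return p,r
E
python3 - <<'E'
from h import *
o=get_obs();r=R.from_rotvec(o["orientation"]);print(r.as_matrix().round(2))
Q=tool(20.5,-45); print(Q.as_matrix().round(2))
s=plan([((634.7,-257.3,90),Q,7,100)])
plan([((568.5,-282.1,11),Q,4,100)],s)
E
```

```text
[[ 0.96  0.29 -0.  ]
 [ 0.29 -0.96  0.  ]
 [-0.   -0.   -1.  ]]
[[ 0.66  0.35 -0.66]
 [ 0.25 -0.94 -0.25]
 [-0.71  0.   -0.71]]
7 rows [-0.2, -6.4, -0.5, 8.9, 0, 19, 100, -0.2, -6.4, -0.5, 11, 0.1, 17.8, 100, -0.2, -6.4, -0.5, 12.9, 0.1, 16.5, 100, -0.2, -6.4, -0.5, 14.6, 0.2, 15, 100, -0.2, -6.5, -0.5, 16.2, 0.2, 13.2, 100, -0.3, -6.4, -0.5, 17.6, 0.4, 11.3, 100, -0.2, -6.5, -0.6, 18.7, 0.4, 9.4, 100]
end [ 634.7 -257.3   90. ]
4 rows [0, 0, 0, 1.5, 0, 26.5, 100, 0, 0, 0, 1.5, 0, 26.4, 100, 0, 0, 0, 1.5, 0.1, 26.5, 100, 0, 0, 0, 1.4, 0, 26.4, 100]
end [ 568.5 -282.1   11. ]
```

{"fn": "jog_arm", "kwargs": {
  "increments": [-0.2, -6.4, -0.5, 9, 0, 19, 100, -0.2, -6.4, -0.5, 11, 0, 18, 100, -0.2, -6.4, -0.5, 13, 0, 16.5, 100, -0.2, -6.4, -0.5, 14.5, 0, 15, 100, -0.2, -6.4, -0.5, 16, 0, 13, 100, -0.2, -6.4, -0.5, 17.5, 0, 11, 100, -0.3, -6.5, -0.6, 19, 0, 9, 100, 0, 0, 0, 0, 0, 0, 100]
}}

```text
t: 3.65
ee_pos: [633.8, -254.2, 85.4]
orientation: [2.74, 0.501, -1.143]
ft_force: [-0.3, 0.8, -0.4]
width: 87.6
grasp_force: 0.0
```

Run:
```python
from h import *
o,im,w=snap("w2");print(o["ee_pos"],o["qpos"].round(3))
plan([((568.5,-282.1,11),tool(20.5,-45),5,100)])
h=np.array([.937,.350]);l=np.array([-h[1],h[0]])
m=(np.hypot(w[...,0]-575,w[...,1]+272)<70)&(w[...,2]>10)&(w[...,2]<55)
p=w[m];q=np.c_[p[:,:2]@h,p[:,:2]@l,p[:,2]];print(m.sum(),np.percentile(q,[1,50,99],axis=0),np.array([568.5,-282.1])@h,np.array([568.5,-282.1])@l,cv2.minAreaRect(p[:,:2].astype(np.float32)))
```

```text
[ 633.75508193 -254.2157424    85.44128275] [-0.223  1.01   1.082 -0.402  1.738  1.062]
5 rows [0, 0, 0, 0.9, 0.5, 20.9, 100, -0.1, 0, 0, 0.9, 0.5, 21, 100, 0, 0, 0.1, 0.8, 0.5, 20.9, 100, -0.1, 0, 0, 0.9, 0.5, 21, 100, 0, 0, 0.1, 0.8, 0.4, 20.9, 100]
end [ 568.5 -282.1   11. ]
3249 [[ 405.97665209 -484.00734363   10.73819517]
 [ 451.04701942 -462.11814079   26.77635117]
 [ 489.89938953 -441.84605322   45.09412215]] 433.94950000000006 -463.3027 ((580.6691284179688, -276.23187255859375), (87.15582275390625, 44.54082489013672), 22.41813850402832)
```

{"fn": "jog_arm", "kwargs": {
  "increments": [0, 0, 0, 1, 0.5, 21, 100, 0, 0, 0, 1, 0.5, 21, 100, 0, 0, 0, 1, 0.5, 21, 100, 0, 0, 0, 1, 0.5, 21, 100, 0, 0, 0, 0.5, 0.5, 21, 100, 0, 0, 0, 0, 0, 0, 100, 0, 0, 0, 0, 0, 0, 0, 0, 0, 0, 0, 0, 0, 0, 0, 0, 0, 0, 0, 0, 0, 0, 0, 0, 0, 0, 0, 0, 0, 0, 0, 0, 0, 0, 0]
}}

```text
t: 5.08
ee_pos: [569.3, -282.8, 13.1]
orientation: [2.742, 0.492, -1.133]
ft_force: [-0.3, -1.0, -0.0]
width: 41.0
grasp_force: 0.0
```

Run:
```python
from h import *
o=get_obs();print(o["ee_pos"],o["qpos"].round(3),o["width"],o["grasp_force"],o["ft_force"],R.from_rotvec(o["orientation"]).as_matrix().round(3))
im=get_image("scene");cv2.imwrite("pics/g1.png",im["pixels"][130:270,170:410].repeat(3,0).repeat(3,1))
```

```text
[ 569.28463383 -282.81429617   13.06842227] [-0.276  1.025  1.248 -0.429  1.549  1.103] 41.02150995223351 0.0 [-0.28021626 -1.02828209 -0.03955676] [[ 0.664  0.347 -0.662]
 [ 0.246 -0.938 -0.245]
 [-0.706 -0.    -0.708]]
```

{"fn": "jog_arm", "kwargs": {
  "increments": [0, 0, 0, 1.5, 0, 1.5, 0, 0, 0, 0, 0, 0, 0, 0, 0, 0, 0, 0, 0, 0, 0, 0, 0, 0, 0, 0, 0, 0]
}}

```text
t: 5.62
ee_pos: [569.1, -282.9, 10.8]
orientation: [2.742, 0.492, -1.134]
ft_force: [1.0, -0.5, -0.4]
width: 25.6
grasp_force: 30.0
```

Run:
```python
from h import *
o=get_obs();print(o["ee_pos"],o["width"],o["grasp_force"],o["ft_force"])
# lift & rotate: keep over place, then lift, tilt to +45, yaw to heading 75
Q1=tool(20.5,45); p=o["ee_pos"]; r=R.from_rotvec(o["orientation"])
s=plan([(p+[0,0,100],r,3,0),((540,-200,190),Q1,9,0)])
```

```text
[ 569.1062735  -282.91218817   10.77055944] 25.62288673030573 29.99768167734146 [ 0.95298261 -0.47474739 -0.38720053]
12 rows [0, 0, 0, -23.5, 0, -23.6, 0, 0, 0, 0, -23.6, 0, -23.6, 0, 0, 0, 0, -23.5, -0.1, -23.6, 0, 0, 10, 0, -6.1, -9.8, -6.3, 0, 0, 10, 0, -4.9, -9.8, -7.3, 0, 0, 10, 0, -3.6, -9.8, -8.1, 0, 0, 10, 0, -2.1, -9.7, -8.5, 0, 0, 10, 0, -0.6, -9.8, -8.8, 0, 0, 10, 0, 1, -9.7, -8.7, 0, 0, 10, -0.1, 2.5, -9.8, -8.5, 0, 0, 10, 0, 3.9, -9.7, -7.9, 0, 0.1, 9.9, -0.1, 5.2, -9.8, -7.1, 0]
end [ 540. -200.  190.]
```

{"fn": "jog_arm", "kwargs": {
  "increments": [0, 0, 0, -24, 0, -24, 0, 0, 0, 0, -32, 0, -32, 0, 0, 0, 0, -32, 0, -32, 0]
}}

```text
t: 6.0
ee_pos: [568.7, -283.0, 136.3]
orientation: [2.742, 0.492, -1.135]
ft_force: [0.4, -0.4, 0.1]
width: 26.0
grasp_force: 30.0
```

Run:
```python
from h import *
o=get_obs();print(o["ee_pos"],o["width"],o["grasp_force"],o["ft_force"],o["qpos"].round(2))
H=75;d=np.array([np.cos(np.radians(H)),np.sin(np.radians(H)),0]); T=np.array([564,26.5,43.4])+11.2*d;print(T)
Q=tool(H,45); print((R.from_rotvec(o["orientation"]).inv()*Q).magnitude()*57.3)
plan([(T+[0,0,100]-30*d,Q,12,0)])
```

```text
[ 568.73603814 -282.97027284  136.32884569] 25.95623553891618 29.99788910150528 [ 0.38690488 -0.35082573  0.14544293] [-0.28  0.87  1.26 -0.43  1.68  1.04]
[566.89877331  37.31836925  43.4       ]
102.12026439723783
12 rows [0, 6.9, -5, 5, -23, -5.8, 0, 0, 6.9, -5, 7.7, -22.5, -5.1, 0, 0, 6.9, -5, 10.2, -21.7, -4, 0, 0, 6.9, -5, 12.4, -20.7, -2.6, 0, 0, 6.9, -5, 14.4, -19.6, -1, 0, 0, 6.8, -5, 16, -18.2, 0.8, 0, 0, 6.9, -5, 17.4, -16.8, 2.8, 0, 0, 6.9, -5, 18.3, -15.2, 5, 0, 0, 6.8, -5.1, 18.8, -13.6, 7.2, 0, 0.1, 6.9, -5, 18.9, -11.9, 9.5, 0, 0, 6.8, -5.1, 18.7, -10.2, 11.7, 0, 0.1, 6.9, -5, 17.9, -8.6, 14, 0]
end [559.1   8.3 143.4]
```

{"fn": "jog_arm", "kwargs": {
  "increments": [0, 6.9, -5, 5, -23, -6, 0, 0, 6.9, -5, 8, -22.5, -5, 0, 0, 6.9, -5, 10, -21.5, -4, 0, 0, 6.9, -5, 12.5, -20.5, -2.5, 0, 0, 6.9, -5, 14.5, -19.5, -1, 0, 0, 6.8, -5, 16, -18, 1, 0, 0, 6.9, -5, 17.5, -17, 3, 0, 0, 6.9, -5, 18.5, -15, 5, 0, 0, 6.8, -5.1, 19, -13.5, 7, 0, 0.1, 6.9, -5, 19, -12, 9.5, 0, 0, 6.8, -5.1, 18.5, -10, 11.5, 0, 0.1, 6.9, -5, 18, -8.5, 14, 0]
}}

```text
t: 7.5
ee_pos: [560.5, 8.4, 142.6]
orientation: [-2.009, -1.547, -0.84]
ft_force: [-0.4, 0.3, -1.2]
width: 25.8
grasp_force: 30.0
```

Run:
```python
from h import *
o=get_obs();print(o["t"],o["ee_pos"],o["width"],o["grasp_force"],o["ft_force"],o["qpos"].round(2),o["qvel"].round(2));r=R.from_rotvec(o["orientation"]);print(r.as_matrix().round(3))
for c in ("scene","side"):
    im=get_image(c);px=im["pixels"];cv2.imwrite(f"pics/p_{c}.png",px);np.save(f"p_{c}.npy",cloud(im))
a=cv2.imread("pics/p_scene.png")[130:300,230:430];b=cv2.imread("pics/p_side.png")[100:270,220:420]
cv2.imwrite("pics/p.png",np.hstack([a,b]).repeat(2,0).repeat(2,1))
```

```text
7.5 [560.54356644   8.43634752 142.63301924] 25.78149170208133 29.998885095119476 [-0.40122246  0.2929194  -1.18547986] [-0.41  0.56  1.9   0.94  1.06 -0.79] [-0.08  0.28  0.18  1.01  0.38 -1.56]
[[ 0.179  0.966  0.185]
 [ 0.681 -0.257  0.685]
 [ 0.71   0.004 -0.704]]
```

View pics/p.png

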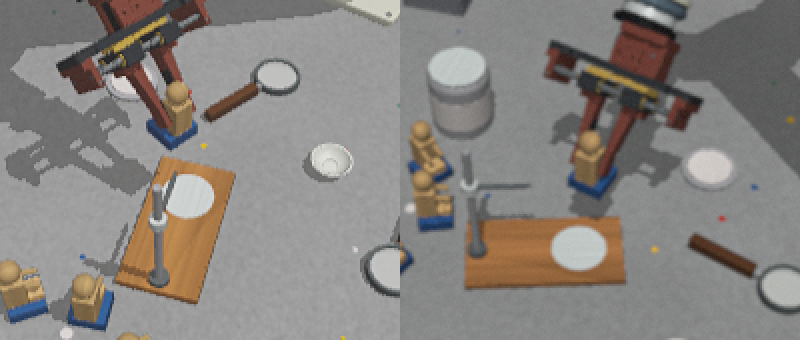

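Run:
```python
from h import *
d=np.array([.259,.966,0])
for c in("scene","side"):
    w=np.load(f"p_{c}.npy");px=cv2.imread(f"pics/p_{c}.png");hsv=cv2.cvtColor(px,cv2.COLOR_BGR2HSV).astype(int)
    m=(np.hypot(w[...,0]-558,w[...,1]-0)<45)&(w[...,2]>95)&(w[...,2]<215)
    b=m&(hsv[...,0]>100)&(hsv[...,0]<130)&(hsv[...,1]>100)
    print(c,"blue",b.sum(),np.percentile(w[b],[1,99],axis=0).round(1).tolist(),cv2.minAreaRect(w[b][:,:2].astype(np.float32)))
    tp=b&(abs(w[...,2]-129.2)<3.5);print("  seat top",tp.sum(),np.median(w[tp],0))
    hd=m&~b&(hsv[...,1]>70)&(w[...,2]>175)&(hsv[...,2]>110);print("  head",hd.sum(),np.percentile(w[hd],[1,50,99],axis=0).round(1).tolist())
    e=(np.hypot(w[...,0]-564,w[...,1]-27)<50)&(w[...,2]>8)&(w[...,2]<20)&(hsv[...,1]<50)&(hsv[...,2]>150)
    n,lab,st,ce=cv2.connectedComponentsWithStats(e.astype(np.uint8));k=1+st[1:,4].argmax();q=w[lab==k]
    print("  disc",len(q),cv2.minEnclosingCircle(q[:,:2].astype(np.float32)),cv2.fitEllipse(q[cv2.convexHull(q[:,:2].astype(np.float32),returnPoints=False)[:,0],:2].astype(np.float32)),np.median(q[:,2]))
w=np.load("w1.npy");px=cv2.imread("pics/w1.png");hsv=cv2.cvtColor(px,cv2.COLOR_BGR2HSV).astype(int)
e=(np.hypot(w[...,0]-564,w[...,1]-27)<70)&(hsv[...,1]<50)&(hsv[...,2]>150);q=w[e];print("w1 disc",cv2.minAreaRect(q[:,:2].astype(np.float32)),np.median(q,0))
```

```text
scene blue 144 [[543.0, -26.2, 114.6], [583.6, 21.9, 132.0]] ((559.3271484375, -2.560281753540039), (42.105716705322266, 43.84701156616211), 75.85491180419922)
  seat top 71 [ 5.75873094e+02 -2.68743609e-01  1.29516397e+02]
  head 266 [[526.0, -40.8, 175.2], [566.2, -12.7, 193.2], [577.4, 17.6, 206.0]]
  disc 406 ((565.6005249023438, 24.262109756469727), 35.173240661621094) ((564.7057495117188, 26.024425506591797), (63.68225860595703, 69.98318481445312), 120.63078308105469) 14.33502289897126
side blue 127 [[530.2, -13.1, 115.1], [577.0, 27.6, 131.4]] ((554.225341796875, 2.6503028869628906), (43.983272552490234, 41.87782287597656), 73.58214569091797)
  seat top 57 [541.37759963  14.69552672 127.61212466]
  head 116 [[527.2, -34.0, 175.6], [556.1, 12.5, 192.3], [572.7, 22.2, 198.8]]
  disc 479 ((565.333251953125, 25.864852905273438), 36.06776428222656) ((564.0250244140625, 25.434125900268555), (66.94268798828125, 71.38035583496094), 13.420761108398438) 13.100221880509139
w1 disc ((564.7339477539062, 26.86846160888672), (68.0811996459961, 67.16364288330078), 79.19610595703125) [565.38947588  24.54150377  12.93781176]
```

Run:
```python
from h import *
Q=tool(75,45)
s=plan([((567.4,35.5,60),Q,5,0),((567.4,35.5,47),Q,2,0),((567.4,35.5,47),Q,1,0)])
```

```text
8 rows [0, 0, 0, -7.4, 0.3, 15.4, 0, 0, 0, 0, -7.5, 0.3, 15.4, 0, -0.1, 0, 0, -7.4, 0.4, 15.4, 0, 0, -0.1, -0.1, -7.5, 0.3, 15.3, 0, -0.1, 0, 0, -7.4, 0.3, 15.4, 0, 0, 0, 0, -4.6, 0, 4.6, 0, 0, 0, 0, -4.6, 0, 4.6, 0, 0, 0, 0, 0, 0, 0, 0]
end [567.4  35.5  47. ]
```

{"fn": "jog_arm", "kwargs": {
  "increments": [0, 0, 0, -7.5, 0.3, 15.5, 0, 0, 0, 0, -7.5, 0.3, 15.5, 0, 0, 0, 0, -7.5, 0.3, 15.5, 0, 0, 0, 0, -7.5, 0.3, 15.5, 0, 0, 0, 0, -7.5, 0.3, 15.5, 0, 0, 0, 0, -4.5, 0, 4.5, 0, 0, 0, 0, -4.5, 0, 4.5, 0, 0, 0, 0, 0, 0, 0, 0, 0, 0, 0, 0, 0, 0, 0]
}}

```text
t: 8.72
ee_pos: [569.6, 34.7, 48.4]
orientation: [-2.013, -1.545, -0.835]
ft_force: [0.1, 0.3, -1.2]
width: 25.6
grasp_force: 30.0
```

Run:
```python
from h import *
o=get_obs();print(o["ee_pos"],o["ft_force"],R.from_rotvec(o["orientation"]).as_matrix().round(3)[2],o["width"])
```

```text
[569.58790162  34.73402536  48.37725098] [ 0.0786023   0.26387258 -1.19181568] [ 0.708  0.001 -0.707] 25.572341956807186
```

{"fn": "jog_arm", "kwargs": {
  "increments": [0, 0, 0, -0.7, -0.5, 0.7, 0, 0, 0, 0, -0.7, -0.5, 0.7, 0, 0, 0, 0, -0.7, -0.5, 0.7, 0, 0, 0, 0, -0.7, -0.5, 0.7, 0, 0, 0, 0, 0, 0, 0, 0]
}}

```text
t: 9.35
ee_pos: [567.3, 35.6, 44.0]
orientation: [-2.013, -1.545, -0.834]
ft_force: [-0.1, 0.1, -0.3]
width: 25.8
grasp_force: 30.0
```

{"fn": "jog_arm", "kwargs": {
  "increments": [0, 0, 0, -0.4, 0, 0.4, 0, 0, 0, 0, 0, 0, 0, 0]
}}

```text
t: 9.6
ee_pos: [567.4, 35.5, 44.0]
orientation: [-2.012, -1.545, -0.835]
ft_force: [-2.4, -1.2, 4.9]
width: 25.4
grasp_force: 30.0
```

{"fn": "jog_arm", "kwargs": {
  "increments": [0, 0, 0, -0.4, 0, 0.4, 0, 0, 0, 0, 0, 0, 0, 0]
}}

```text
t: 9.85
ee_pos: [567.4, 35.6, 44.0]
orientation: [-2.011, -1.545, -0.836]
ft_force: [-4.4, -3.4, 9.7]
width: 25.5
grasp_force: 30.0
```

{"fn": "jog_arm", "kwargs": {
  "increments": [0, 0, 0, 0.4, 0, -0.4, 0, 0, 0, 0, 0, 0, 0, 33, 0, 0, 0, 0, 0, 0, 37, 0, 0, 0, 0, 0, 0, 45, 0, 0, 0, 0, 0, 0, 60, 0, 0, 0, 0, 0, 0, 70, 0, 0, 0, 0, 0, 0, 70]
}}

```text
t: 10.72
ee_pos: [567.4, 35.5, 43.4]
orientation: [-2.013, -1.545, -0.834]
ft_force: [-0.2, 0.2, 0.2]
width: 60.9
grasp_force: 0.0
```

Run:
```python
from h import *
o=get_obs();print(o["ee_pos"],o["width"],o["ft_force"])
for c in ("scene","side"):
    im=get_image(c);cv2.imwrite(f"pics/r_{c}.png",im["pixels"])
    print(c,[(x["centre"],x["p"]) for x in models.look_for("figure",c)])
a=cv2.imread("pics/r_scene.png")[130:300,230:430];b=cv2.imread("pics/r_side.png")[100:270,220:420]
cv2.imwrite("pics/r.png",np.hstack([a,b]).repeat(2,0).repeat(2,1))
```

```text
[567.37343418  35.52425692  43.44120157] 60.89342624501717 [-0.20066022  0.18014194  0.20445707]
scene [([797.5, 112.7, 38.7], 0.82), ([575.5, 41.1, 58.9], 0.68), ([770.3, 32.4, 33.2], 0.59), ([800.2, -41.0, 41.5], 0.57), ([795.4, -135.6, 90.9], 0.26)]
side [([755.6, 30.2, 41.7], 0.91), ([786.0, -45.6, 42.5], 0.81), ([782.5, 115.9, 26.4], 0.62), ([564.9, 42.3, 52.3], 0.55)]
```

View pics/r.png

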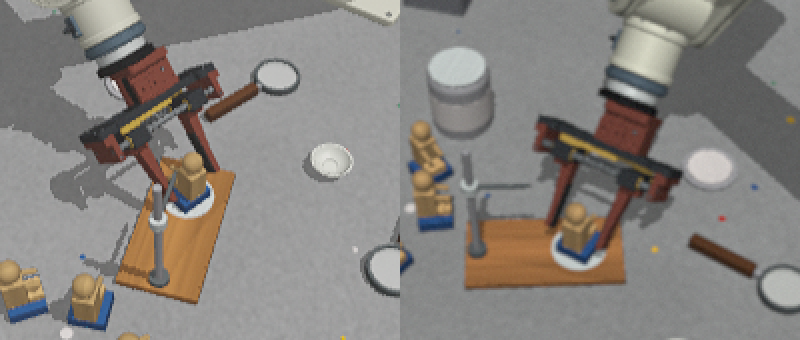

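The figure stands upright on the disc at (190,185) left / (577,240) right. Next I back the tool away along its axis.

{"fn": "jog_arm", "kwargs": {
  "increments": [0, 0, 0, 0, 0, -15, 70, 0, 0, 0, 0, 0, -25, 70, 0, 0, 0, 0, 0, -35, 70, 0, 0, 0, 0, 0, -45, 70, 0, 0, 0, 0, 0, -45, 70, 0, 0, 0, 0, 0, -45, 70]
}}

```text
t: 11.68
ee_pos: [528.2, -109.6, 193.6]
orientation: [-2.014, -1.545, -0.834]
ft_force: [-0.8, -1.0, 0.2]
width: 61.6
grasp_force: 0.0
```

Run:
```python
from h import *
o=get_obs();print(o["ee_pos"],o["qpos"].round(2))
s=plan([((480,-40,300),tool(8,0),11,100)])
plan([((370,180,290),tool(8,0),8,100)],s)
```

```text
[ 528.15963122 -109.63504165  193.58661718] [-0.62  0.51  1.83  0.77  1.25 -0.78]
11 rows [-2.4, -3.6, 5.8, 10.4, -5.9, -3.3, 100, -2.4, -3.6, 5.8, 9.5, -6.7, -4.2, 100, -2.4, -3.6, 5.7, 8.5, -7.4, -5.1, 100, -2.4, -3.6, 5.8, 7.4, -8, -5.9, 100, -2.4, -3.6, 5.7, 6.1, -8.4, -6.7, 100, -2.4, -3.6, 5.8, 4.8, -8.7, -7.4, 100, -2.4, -3.6, 5.7, 3.5, -8.8, -8, 100, -2.4, -3.6, 5.8, 2.1, -8.7, -8.5, 100, -2.4, -3.6, 5.7, 0.7, -8.4, -9, 100, -2.3, -3.6, 5.7, -0.7, -8.1, -9.3, 100, -2.4, -3.7, 5.8, -2.2, -7.5, -9.5, 100]
end [480. -40. 300.]
8 rows [0, 0, 0, -9.8, -29.1, 1.2, 100, 0, 0, 0, -9.8, -29.2, 1.2, 100, 0, 0, 0, -9.8, -29.1, 1.3, 100, 0, 0, 0, -9.8, -29.2, 1.2, 100, 0, 0, 0, -9.8, -29.1, 1.3, 100, 0, 0, 0, -9.8, -29.2, 1.2, 100, 0, 0, 0, -9.7, -29.1, 1.3, 100, 0, 0, 0, -9.8, -29.2, 1.2, 100]
end [370. 180. 290.]
```

{"fn": "jog_arm", "kwargs": {
  "increments": [-2.4, -3.6, 5.8, 10.5, -6, -3.5, 100, -2.4, -3.6, 5.8, 9.5, -6.5, -4, 100, -2.4, -3.6, 5.7, 8.5, -7.5, -5, 100, -2.4, -3.6, 5.8, 7.5, -8, -6, 100, -2.4, -3.6, 5.7, 6, -8.5, -6.5, 100, -2.4, -3.6, 5.8, 5, -8.5, -7.5, 100, -2.4, -3.6, 5.7, 3.5, -9, -8, 100, -2.4, -3.6, 5.8, 2, -8.5, -8.5, 100, -2.4, -3.6, 5.7, 0.5, -8.5, -9, 100, -2.3, -3.6, 5.7, -0.5, -8, -9.5, 100, -2.4, -3.7, 5.8, -2, -7.5, -9.5, 100, 0, 0, 0, 0, 0, 0, 100]
}}

```text
t: 13.18
ee_pos: [481.6, -38.1, 299.7]
orientation: [3.133, 0.223, 0.003]
ft_force: [-0.0, 0.8, 0.5]
width: 88.2
grasp_force: 0.0
```

```bash
cat > meas.py <<'E'
from h import *
import sys
n=sys.argv[1]
o,im,w=snap(n);print(o["t"],o["ee_pos"],o["qpos"].round(2),R.from_rotvec(o["orientation"]).as_matrix().round(3).tolist())
hsv=cv2.cvtColor(im["pixels"],cv2.COLOR_BGR2HSV).astype(int)
rd=np.hypot(w[...,0]-565,w[...,1]-26)
hd=(rd<30)&(w[...,2]>70)&(w[...,2]<115)&(hsv[...,1]>60)
if hd.sum()>5: print("head",hd.sum(),np.percentile(w[hd],[1,50,99],axis=0).round(1).tolist(),"top pts",np.median(w[hd&(w[...,2]>np.percentile(w[hd][:,2],80))],0))
b=(rd<45)&(w[...,2]>16)&(w[...,2]<40)&(hsv[...,0]>100)&(hsv[...,0]<130)&(hsv[...,1]>100)
if b.sum()>9: print("seat",b.sum(),cv2.minAreaRect(w[b][:,:2].astype(np.float32)),np.median(w[b],0))
pn=(np.hypot(w[...,0]-650,w[...,1]-55)<60)&(w[...,2]>110)&(w[...,2]<165)
if pn.any():
  a=(w[...,:2]-[565,26])@[.944,.331]
  for k in range(44,130,8):
    q=w[pn&(a>=k)&(a<k+8)]
    if len(q): print("pin",k,len(q),np.median(q,0).round(1),np.percentile(q[:,2],[5,95]).round(1))
m=(np.hypot(w[...,0]-505,w[...,1]-283)<150)&(w[...,2]>6)&(w[...,2]<30)
br=m&(hsv[...,0]<20)&(hsv[...,1]>90)&(np.hypot(w[...,0]-436,w[...,1]-276)<70)
if br.sum()>20: print("handle",br.sum(),cv2.minAreaRect(w[br][:,:2].astype(np.float32)),np.median(w[br],0))
rg=(np.hypot(w[...,0]-505,w[...,1]-283)<70)&(hsv[...,2]<90)&(hsv[...,1]<70)&(w[...,2]>5)&(w[...,2]<25)
if rg.sum()>20: print("ring",rg.sum(),cv2.minEnclosingCircle(w[rg][:,:2].astype(np.float32)),cv2.fitEllipse(w[rg][cv2.convexHull(w[rg][:,:2].astype(np.float32),returnPoints=False)[:,0],:2].astype(np.float32)),np.median(w[rg],0))
E
python3 meas.py w3
```

```text
13.175 [481.56896691 -38.09569741 299.70788959] [-0.1   0.12  1.86  0.    1.16  1.32] [[0.99, 0.142, 0.002], [0.142, -0.99, -0.0], [0.002, 0.0, -1.0]]
head 420 [[553.3, 17.9, 72.2], [566.7, 29.2, 95.8], [579.4, 44.3, 101.0]] top pts [566.50050203  32.43544691  99.74074692]
seat 260 ((564.032958984375, 22.9693546295166), (41.943973541259766, 42.23872375488281), 76.02540588378906) [576.64743402  20.82509965  30.59322932]
pin 52 16 [620.   43.3 134.2] [133.2 135.4]
pin 60 42 [626.   45.  134.6] [132.5 135.9]
pin 68 37 [633.8  47.7 134.7] [133.3 135.9]
pin 76 39 [641.3  49.8 134.9] [133.3 136.2]
pin 84 37 [648.9  52.5 135.2] [133.2 136.4]
pin 92 39 [656.3  54.8 135.4] [133.2 136.4]
pin 100 35 [664.1  57.4 134.7] [132.7 135.9]
pin 108 18 [670.1  59.5 134.9] [133.7 136. ]
handle 479 ((429.370361328125, 272.52459716796875), (86.5312271118164, 15.678065299987793), 8.24269962310791) [431.05291993 270.46928998  17.3813502 ]
ring 225 ((499.3662109375, 278.2371826171875), 48.42770004272461) ((501.3753356933594, 281.0369567871094), (68.04754638671875, 97.36193084716797), 102.85049438476562) [513.78130238 268.54468152  11.18692755]
```

Run:
```python
from h import *
plan([((434.3,273.2,140),tool(8.2,0),8,100)])
```

```text
8 rows [0, 0, 0, -0.3, -39.4, 19.9, 100, 0, 0, 0, -0.3, -39.4, 19.9, 100, 0, 0, 0, -0.3, -39.4, 19.9, 100, 0, 0, 0, -0.3, -39.4, 19.9, 100, 0, 0, 0, -0.2, -39.3, 19.9, 100, 0, 0, 0, -0.3, -39.4, 19.9, 100, 0, 0, 0, -0.2, -39.3, 19.9, 100, 0, -0.1, 0, -0.3, -39.4, 19.9, 100]
end [434.3 273.2 140. ]
```

{"fn": "jog_arm", "kwargs": {
  "increments": [0, 0, 0, 0, -39.5, 20, 100, 0, 0, 0, 0, -39.5, 20, 100, 0, 0, 0, 0, -39.5, 20, 100, 0, 0, 0, 0, -39.5, 20, 100, 0, 0, 0, 0, -39.5, 20, 100, 0, 0, 0, 0, -39.5, 20, 100, 0, 0, 0, -1, -39, 20, 100, 0, -0.1, 0, -1, -39, 20, 100, 0, 0, 0, 0, 0, 0, 100]
}}

```text
t: 14.35
ee_pos: [433.9, 273.5, 137.1]
orientation: [3.133, 0.225, -0.007]
ft_force: [0.1, -0.8, 1.2]
width: 87.6
grasp_force: 0.0
```

```bash
python3 meas.py w4
python3 - <<'E'
from h import *
for t in("loupe","loupe_lens","loupe_grip"):
    print(t,[(x["centre"],x["p"]) for x in models.look_for(t,"wrist")])
E
```

```text
14.35 [433.85081432 273.50969645 137.10281649] [0.54 0.39 1.93 0.   0.82 1.96] [[0.99, 0.143, -0.004], [0.143, -0.99, -0.001], [-0.004, -0.0, -1.0]]
head 820 [[552.3, 26.3, 70.4], [564.3, 40.8, 88.7], [579.2, 47.7, 100.9]] top pts [565.38258875  35.81267358  98.96363731]
seat 619 ((563.5120849609375, 25.944843292236328), (42.614013671875, 44.15281295776367), 75.23870849609375) [553.11769187  41.38355811  28.74535826]
pin 52 28 [619.4  44.3 133.8] [132.1 135.7]
pin 60 53 [625.7  47.5 134.4] [130.8 136.2]
pin 68 61 [633.1  50.3 134.4] [130.8 136.4]
pin 76 56 [640.6  52.2 134.7] [131.6 136.6]
pin 84 113 [650.8  49.1 133.4] [131.4 135.5]
pin 92 102 [660.7  42.  130.6] [128.5 132.7]
pin 100 42 [672.3  29.8 127.2] [125.1 128.5]
pin 108 4 [683.5  19.  123.2] [122.4 124.5]
handle 1296 ((429.2998046875, 274.27386474609375), (88.39751434326172, 13.84444808959961), 7.666384696960449) [431.64012287 274.7925251   18.42446748]
ring 560 ((491.5668029785156, 281.3840026855469), 56.051513671875) ((492.6037902832031, 282.2434997558594), (70.36002349853516, 114.43168640136719), 97.04104614257812) [506.70505013 276.59742655  12.56895491]
loupe [([501.1, 279.2, 8.8], 0.88), ([412.5, 150.5, 7.7], 0.18)]
loupe_lens [([401.2, -11.9, 13.7], 0.78), ([509.7, 284.2, 10.6], 0.56), ([563.7, 46.7, 52.7], 0.22)]
loupe_grip [([402.7, -8.4, 16.5], 0.76), ([502.1, 281.4, 9.3], 0.74)]
```

View pics/w4.png

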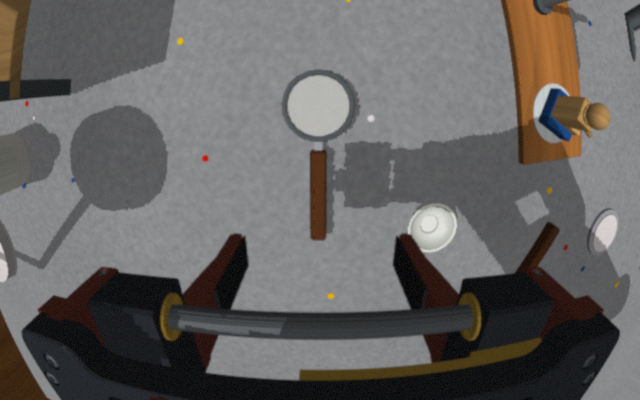

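The loupe lies straight ahead with its ring at (318,105) and handle at (318,195), centred between the fingers. The dish at (432,228) is outside the right finger. Descending now.

{"fn": "jog_arm", "kwargs": {
  "increments": [0, 0, 0.3, 0, -0.5, 40, 100, 0, 0, 0, 0.5, 0, 40, 100, 0, 0.2, 0, 0.5, 0, 30, 100, 0, 0, 0, 0, 0, 16, 60, 0, 0, 0, 0, 0, 5, 40, 0, 0, 0, 0, 0, 2, 40, 0, 0, 0, 0, 0, 0, 40]
}}

```text
t: 15.42
ee_pos: [436.4, 274.3, 6.6]
orientation: [-3.133, -0.212, -0.005]
ft_force: [-0.4, 0.5, 0.2]
width: 51.2
grasp_force: 0.0
```

{"fn": "jog_arm", "kwargs": {
  "increments": [0, 0, 0, 0, 0, 3, 30, 0, 0, 0, 0, 0, 0, 0, 0, 0, 0, 0, 0, 0, 0, 0, 0, 0, 0, 0, 0, 0, 0, 0, 0, 0, 0, 0, 0, 0, 0, 0, 0, 0, 0, 0, 0, 0, 0, 0, 0, 0, 0]
}}

```text
t: 16.3
ee_pos: [435.9, 274.1, 2.8]
orientation: [-3.134, -0.212, -0.003]
ft_force: [-0.1, 1.0, 3.0]
width: 15.7
grasp_force: 30.0
```

```bash
python3 meas.py w5 | grep -v pin; python3 -c "
from h import *
o=get_obs();print(o['width'],o['grasp_force'],o['ft_force'])"
```

```text
16.3 [435.86173839 274.07658893   2.84275592] [ 0.54  0.63  1.97 -0.    0.54  1.97] [[0.991, 0.134, 0.002], [0.134, -0.991, 0.001], [0.002, -0.001, -1.0]]
seat 52 ((551.81298828125, 49.28157424926758), (14.732121467590332, 8.432823181152344), 19.825504302978516) [551.27604699  49.97178137  17.70718733]
handle 3872 ((438.4033508300781, 272.06005859375), (72.65316009521484, 31.789199829101562), 19.754966735839844) [445.25841909 274.44306222  18.35941062]
ring 1982 ((492.0882873535156, 280.7977294921875), 55.982513427734375) ((494.07965087890625, 280.60772705078125), (71.44837188720703, 111.84942626953125), 96.7405014038086) [511.7174353  275.88720954  12.25030526]
15.862830727511986 29.951469898223877 [0.26435559 0.46692453 3.67940646]
```

{"fn": "jog_arm", "kwargs": {
  "increments": [0, 0, 0, 0, 0, -10, 0, 0, 0, 0, 0, 0, -25, 0, 0, 0, 0, 0, 0, -40, 0, 0, 0, 0, 0, 0, -45, 0, 0, 0, 0, 0, 0, -45, 0, 0, 0, 0, 0, 0, -25, 0, 0, 0, 0, 0, 0, 0, 0]
}}

```text
t: 17.23
ee_pos: [436.4, 274.3, 194.8]
orientation: [-3.132, -0.212, -0.009]
ft_force: [-0.5, 0.7, -1.8]
width: 16.0
grasp_force: 29.9
```

```bash
cat > lens.py <<'E'
from h import *
import sys
o,im,w=snap(sys.argv[1]); r=R.from_rotvec(o["orientation"]);q=(w-o["ee_pos"])@r.as_matrix()
hsv=cv2.cvtColor(im["pixels"],cv2.COLOR_BGR2HSV).astype(int)
m=(abs(q[...,2]+9)<16)&(q[...,0]>40)&(q[...,0]<135)&(abs(q[...,1])<45)
p=q[m];print(o["ee_pos"],r.as_matrix().round(3)[2],o["width"],o["grasp_force"],m.sum(),"x,y range",np.percentile(p[:,:2],[0.5,99.5],axis=0).round(1).tolist())
A=np.c_[p[:,:2],np.ones(len(p))]
for _ in range(4):
    c=np.linalg.lstsq(A,p[:,2],rcond=None)[0];e=p[:,2]-A@c;k=abs(e)<3;A,p=A[k],p[k]
print("plane slopes deg",np.degrees(c[:2]),"z at 80.5,0:",c@[80.5,0,1],len(p))
ring=m&(hsv[...,2]<90)&(q[...,0]>52);x=q[ring];print("ring",ring.sum(),cv2.minEnclosingCircle(x[:,:2].astype(np.float32)),np.median(x,0))
E
python3 lens.py w6
python3 - <<'E'
from h import *
for d in("scene","side"):
  get_image(d);print([(x["centre"],x["p"]) for x in models.look_for("loupe_lens",d)],[(x["centre"],x["p"]) for x in models.look_for("figure",d)])
E
```

```text
[436.41280421 274.33039533 194.81379962] [ 0.006 -0.002 -1.   ] 15.955166434301084 29.945898950099945 14168 x,y range [[42.5, -31.8], [111.7, 32.0]]
plane slopes deg [ 0.77544771 -0.16841559] z at 80.5,0: -6.624882977580179 12954
ring 1536 ((80.17760467529297, 0.9942173957824707), 33.332984924316406) [83.5179283  12.90959342 -9.1771239 ]
[([332.0, -3.6, 8.9], 0.9), ([509.5, 281.6, 201.1], 0.7), ([721.1, 360.6, 14.8], 0.38), ([799.3, -41.8, 40.3], 0.28)] [([798.8, -44.6, 40.5], 0.98), ([794.9, 111.1, 39.9], 0.7), ([578.0, 41.7, 54.5], 0.69), ([770.8, 33.3, 33.9], 0.57)]
[([507.6, 282.4, 194.0], 0.67), ([318.5, 7.7, 8.1], 0.63)] [([563.0, 40.7, 48.8], 0.95), ([754.8, 27.2, 40.7], 0.94), ([785.1, -41.8, 42.3], 0.7), ([783.0, 116.6, 29.0], 0.67)]
```

Run:
```python
from h import *
Q=tool(7.7,0)
s=plan([((440,25,175),Q,10,0)])
plan([((486.6,22.7,140),Q,7,0)],s)
```

```text
10 rows [0, 0, 0, -2.8, 24.7, 1.7, 0, 0, 0, 0, -2.8, 24.7, 1.7, 0, 0, 0, 0, -2.8, 24.7, 1.7, 0, 0, 0, 0, -2.8, 24.7, 1.6, 0, 0, 0, 0, -2.9, 24.7, 1.7, 0, 0, 0, 0, -2.8, 24.7, 1.6, 0, 0, 0, 0, -2.9, 24.7, 1.7, 0, 0, 0, 0, -2.8, 24.7, 1.6, 0, 0, 0, 0, -2.9, 24.7, 1.7, 0, 0, 0, 0, -2.8, 24.6, 1.6, 0]
end [440.  25. 175.]
7 rows [0, 0, 0, 6.6, 1.2, 5, 0, 0, 0, 0, 6.5, 1.2, 5, 0, 0, 0, 0, 6.6, 1.2, 5, 0, 0, 0, 0, 6.5, 1.2, 5, 0, 0, 0, 0, 6.6, 1.2, 5, 0, 0, 0, 0, 6.5, 1.3, 5, 0, 0, 0, 0, 6.6, 1.2, 5, 0]
end [486.6  22.7 140. ]
```

{"fn": "jog_arm", "kwargs": {
  "increments": [0, 0, 0, -3, 12, 1, 0, 0, 0, 0, -3, 22, 2, 0, 0, 0, 0, -3, 30, 2, 0, 0, 0, 0, -3, 30, 2, 0, 0, 0, 0, -3, 30, 2, 0, 0, 0, 0, -3, 30, 2, 0, 0, 0, 0, -3, 30, 2, 0, 0, 0, 0, -3, 30, 2, 0, 0, 0, 0, -3, 22, 2, 0, 0, 0, 0, -1.5, 11, 1, 0, 0, 0, 0, 0, 0, 0, 0]
}}

```text
t: 18.95
ee_pos: [440.2, 24.7, 174.4]
orientation: [-3.134, -0.209, -0.002]
ft_force: [0.4, 0.7, -1.1]
width: 15.8
grasp_force: 29.9
```

{"fn": "jog_arm", "kwargs": {
  "increments": [0, 0, 0, 4, 1, 4, 0, 0, 0, 0, 7, 1, 5, 0, 0, 0, 0, 8, 1, 6, 0, 0, 0, 0, 8, 1, 6, 0, 0, 0, 0, 8, 1, 6, 0, 0, 0, 0, 6, 1, 5, 0, 0, 0, 0, 4, 1, 3, 0, 0, 0, 0, 0, 0, 0, 0, 0, 0, 0, 0, 0, 0, 0]
}}

```text
t: 20.08
ee_pos: [485.9, 24.4, 139.7]
orientation: [-3.134, -0.212, -0.003]
ft_force: [0.7, 0.2, -0.1]
width: 15.6
grasp_force: 29.9
```

```bash
python3 lens.py w7
python3 - <<'E'
from h import *
plan([((486.6,22.7,129.8),tool(7.7,0),3,0)])
# refine head / pin from side+scene
for c in("scene","side"):
    im=get_image(c);w=cloud(im);hsv=cv2.cvtColor(im["pixels"],cv2.COLOR_BGR2HSV).astype(int);cv2.imwrite(f"pics/f_{c}.png",im["pixels"])
    rd=np.hypot(w[...,0]-565,w[...,1]-26)
    b=(rd<45)&(w[...,2]>16)&(w[...,2]<40)&(hsv[...,0]>100)&(hsv[...,0]<130)&(hsv[...,1]>100)
    print(c,"seat",b.sum(),cv2.minAreaRect(w[b][:,:2].astype(np.float32)))
    a=(w[...,:2]-[565,26])@[.944,.331];pn=(a>52)&(a<105)&(abs((w[...,:2]-[565,26])@[-.331,.944])<12)&(w[...,2]>110)&(w[...,2]<160)
    print("pin",pn.sum(),np.percentile(w[pn][:,2],[5,50,95]), a[pn].min())
E
```

```text
[485.88878256  24.37057901 139.74582121] [ 0.002 -0.    -1.   ] 15.564017208651737 29.945905208587646 14192 x,y range [[42.5, -31.8], [112.0, 32.0]]
plane slopes deg [0.70503218 0.00721562] z at 80.5,0: -6.619563549997316 12931
ring 2129 ((91.46116638183594, 0.6838760375976562), 43.41070556640625) [87.98937573 10.17631923 -9.19812173]
3 rows [0, 0, 0, 0.1, 0.6, 3.3, 0, 0, -0.1, 0, 0.2, 0.6, 3.4, 0, 0, 0, 0, 0.1, 0.6, 3.3, 0]
end [486.6  22.7 129.8]
scene seat 104 ((576.8632202148438, 30.268115997314453), (32.15357208251953, 56.027915954589844), 28.677547454833984)
pin 46 [133.28124453 136.35899227 137.83955237] 54.123294332007596
side seat 96 ((555.0970458984375, 37.008689880371094), (55.6451301574707, 31.827476501464844), 33.968936920166016)
pin 60 [130.76850467 133.92605583 136.69456047] 56.57551389269559
```

{"fn": "jog_arm", "kwargs": {
  "increments": [0, 0, 0, 0.3, 0.6, 4, 0, 0, 0, 0, 0.2, 0.6, 4, 0, 0, 0, 0, 0, 0, 2, 0, 0, 0, 0, 0, 0, 0, 0, 0, 0, 0, 0, 0, 0, 0, 0, 0, 0, 0, 0, 0, 0]
}}

```text
t: 20.98
ee_pos: [486.8, 23.3, 129.7]
orientation: [-3.134, -0.212, -0.003]
ft_force: [-0.8, -0.4, -1.2]
width: 15.7
grasp_force: 29.9
```

```bash
python3 meas.py w8|head -14
python3 - <<'E'
from h import *
o=get_obs();r=R.from_rotvec(o["orientation"]);print(o["ee_pos"],o["width"],o["grasp_force"],"lens",o["ee_pos"]+r.apply([80.3,0.5,-3.2]))
for c in ("scene","side"):
    im=get_image(c);cv2.imwrite(f"pics/f_{c}.png",im["pixels"])
a=cv2.imread("pics/f_scene.png")[130:300,230:430];b=cv2.imread("pics/f_side.png")[100:270,220:420]
cv2.imwrite("pics/f.png",np.hstack([a,b]).repeat(2,0).repeat(2,1))
E
```

```text
20.975 [486.80673984  23.2929724  129.73388653] [0.02 0.36 2.   0.   0.78 1.46] [[0.991, 0.134, 0.002], [0.134, -0.991, 0.001], [0.002, -0.0, -1.0]]
pin 52 78 [620.   43.4 133.9] [132.8 135.4]
pin 60 35 [623.1  44.9 134.4] [133.1 135.9]
[486.82285948  23.31027857 129.7611014 ] 15.740821322956094 29.945882856845856 lens [566.45438414  33.61160815 133.12010256]
```

View pics/f.png

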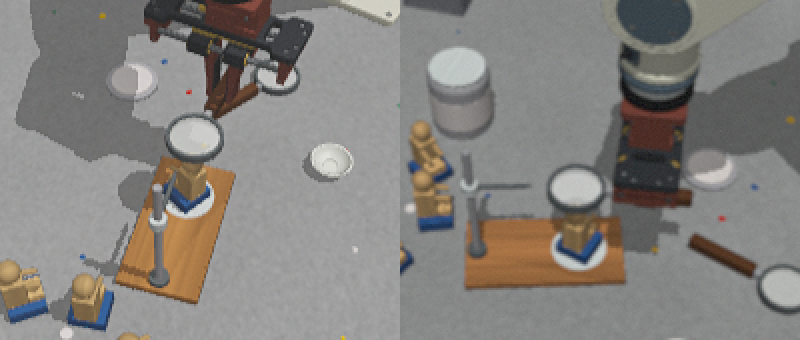

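The loupe is level over the upright figure at (195,138) left / (577,188) right, clear of the pointer and at its height. Handing in.

```bash
python3 -c "
from workcell import job
print(job.close_job())"
```

```text
the job is handed in; nothing more can be done
None
```

The job is handed in at about 21 s: the toppled figure stands upright about 3 mm from the disc's centre, let go. The loupe is held level and still, its lens centred within about 2 mm of the head and at the pointer's height (measured about 133 mm); no verdict came back.

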